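# Put the setup block away and close its case

### The arm

A 7-joint arm with a two-finger parallel gripper is mounted at the origin on the work surface. World frame = base frame: x ahead of the robot, y to its left, z up, the work surface at z = 0. Lengths are in mm, angles in rad, forces in N, time in s.
With the tool pointing down it reaches from about 425 to 975 mm from the base axis. Payload 16.7 kg.
Tool frame: the origin (TCP) lies at the very end of the fingers, on their centre line; the grasp point (between the pads) lies 19 mm behind it; z points along the fingers, y is the line along which they close (so a half turn about z gives the same grasp; the last joint's range is limited). The gripper opens to 85 mm and grips with 20 to 120 N. Pads are 22 mm wide; open, the fingers measure 114 mm over their backs; the gripper's body (76 mm by 85 mm) begins 54 mm behind the grasp point. The pads swing forward as they close: fully open they stand 13 mm farther back than shut.
Start: joints at [-1.444, 0.426, 0.074, 1.606, -0.034, 1.111, -0.067], TCP at [183.82, 649.451, 231.302] pointing down, gripper open.
Joint ranges: [-2.85, 2.85], [-0.5, 2.14], [-1.23, 1.37], [0.21, 2.46], [-1.02, 4.16], [0.16, 2.05], [-2.73, 2.73]. Speed limits (rad/s): [1.89, 1.89, 2.39, 2.39, 3.01, 3.01, 3.01].

### API

Orientations are given as [roll, pitch, yaw] about the fixed x, y, z axes, in that order (R = Rz(yaw) Ry(pitch) Rx(roll)).
In Python, from cell import readout, capture, calibration, job_done gives the robot as it stands. The module is installed in compiled form; this text tells all that it offers.
- The arm moves only by the tool step_arm, never from a script. Its arguments are lists of equal length, an entry for each row: "angular": the turn, a rotation vector about the tool's x, y, z scaled (see below), a list of three; "dp": the shift along the tool's x, y, z scaled (see below), a list of three; "hand": the closure, from -1 (fully open) to 1 (shut). In form: {"angular": [[ax, ay, az], ...], "dp": [[tx, ty, tz], ...], "hand": [hand, ...]}. A call has 1 to 20 rows; each row is the pose to reach, as a shift and turn from the pose commanded when the call began, along the tool's axes at that moment, turning the shorter way round; what a row does not reach only later rows make up. The controller multiplies each number of a shift by 0.25 m and each number of a turn by 2 pi rad. A row lasts 1/10 s, in which the tool goes at most 50 mm and 8.59 degrees, less where a joint would pass 70% of its speed; a pose out of reach is approached as far as the arm can. A call with a number of a shift or a turn outside -1 to 1 is refused whole. A call with a gripper value outside its range is refused whole. The fingers move at their own pace and stop on an object; the grip force is fixed at half the most. Time passes only in rows, so rows that repeat a pose let the fingers close. It gives the time, the measured TCP pose, the force, the opening and the grip force at its end, in the units of the state.
- readout.get_obs(): the state, without advancing time (a new reading comes with each control period).
- capture(name): name is "scene" or "top" or "wrist"; returns the picture (384x512x3 uint8, red, green, blue); there is no depth.
- calibration(name): a dict with "K" (3x3 intrinsics, pixels), "k1" (the pictures are not rectified: a ray, as slopes to the right and down, at radius r is drawn at 1 + k1 r^2 times it, then the intrinsics apply), "R" (3x3) and "t" (3): a world point X has camera coordinates R X + t. Camera axes: x right, y down, z forward; pixel columns grow to the right and rows downward; lengths in mm; the calibration is good to about 2 mm. A picture is of the moment at which its call begins: read the wrist's pose just before it. calibration takes no time and is no camera call; for the wrist camera it gives the pose at the moment of the call.
- job_done(): hands the job in; it is judged then, once.
The state is a dict: "t": time; "q": joint angles; "joint_vel": joint speeds; "tau": joint torques, N m; "position": TCP position; "tcp_rot": TCP orientation; "ft_force": force on the tool from outside, world axes, zero at the start; "torque": the same for the moment, N m; "opening": opening from 0.0 (shut) to 1.0 (fully open); "grip_force": force on a finger pad.
Only numpy, scipy, OpenCV 4.12 (cv2) and the standard library are available. Lean on these libraries where they do the work, as an engineer would, in place of code of your own. Each camera call takes 0.05 s, during which the arm holds its last target. There are 200 camera calls.

### The job

Two matching steel setup blocks with drilled holes share the open plastic case; one is still out on the granite. Stand it upright in the empty bay of the case, lengthwise beside its mate, then swing the hinged lid fully shut. Leave the vise, the squeeze bottle, the little riser block and the mate where they stand.

Things in the scene. Friction and masses are not known exactly. Their poses are not given: they have to be found in the camera images.
- block: the setup block to put away: bright steel, 75 long (its x) x 25 wide (its y) x 50 mm high, about 0.6 kg, rows of dark holes (look only) in its faces, standing on its long narrow face on the table; a half turn about vertical makes no difference. Origin at the centre of its underside, z up
- mate: the identical second block, already standing in the other bay; origin as for the block. It stays there
- case: grey plastic case fixed to the table, base 110 mm (its x) x 150 mm (its y), rim 18 mm high, solid but for two bays side by side; each bay is 84 mm along x, 34 mm along y, 13 mm deep (floor 5 mm above the table), centred at x 0, y +37 or -37 mm. Origin under the centre of the base, z up. The lid's hinge line runs along y at x +55 mm, z +18 mm, on the side away from the robot
- bay: the empty bay; origin at the centre of its floor, axes as the case's: x along the bay's 84 mm, z up
- lid (a joint): angle of the lid about the hinge line: 0 fully shut, 1.57 upright, grows as it opens, stop at 1.9. A stiff hinge: it stays wherever it is left. Shut, the lid is a hollow frosted-grey shell of 3 mm walls, 110 x 150 mm and 44 mm tall (its top 62 mm above the table), open below, from the hinge line to the front edge of the base; the block clears its inside by 4 mm
- lid_tab (a point): centre of the lid's thumb tab, a 44 mm wide, 16 mm long, 6 mm thick tongue on the front face of the lid; centred 118 mm from the hinge line (5 mm above it when shut); when the lid is upright the tab is on top and sticks up
- vise: small steel toolmaker's vise, 115 x 46 x 52 mm; origin under its centre. A bystander
- squeeze: small white squeeze bottle with a thin spout, 42 mm diameter, 135 mm high; origin under its centre. A bystander
- riser: small plain steel riser block, 38 x 20 x 20 mm, not part of the pair; origin under its centre. A bystander
There are look-alikes about, which are no part of the job. Leave any orange or pink look-alike of the block alone.

How it is judged:
By the outcome, as a careful person would: the job done as asked, in the order asked, and still so for the second after the job is handed in, with the robot touching nothing.
It also fails if it takes over 51 s, if anything falls off the work surface, if the arm or the gripper's body presses on something with over 40 N, if the wrist force passes 120 N, or if a joint passes its speed limit or range.

## Working session

There is one attempt and no reset: what is moved stays moved. The work goes in short steps, Python scripts to look and compute and a tool call to move; the robot and the scene stay as the last step left them, time stands still between calls to the robot, and variables do not carry over. Pictures are saved under pics/ and viewed, at most 10 in all, crops included, and the job is handed in when it is done.

Besides the shell and the picture viewer there is one more tool, called as a command line: name --argument value ..., lists and objects as JSON in quotes. step_arm: Moves the arm, as the interface text tells. Shifts and turns lie within -1 to 1; 1 stands for 0.25 m of shift or 2 pi rad of turn. Its arguments: {"type":"object","properties":{"angular":{"type":"array","items":{"type":"array","items":{"type":"number","minimum":-1,"maximum":1}}},"dp":{"type":"array","items":{"type":"array","items":{"type":"number","minimum":-1,"maximum":1}}},"hand":{"type":"array","items":{"type":"number"}}},"required":["angular","dp","hand"]}

```bash
mkdir -p pics; cat > h.py <<'E'
import numpy as np, cv2
from cell import readout, capture, calibration, job_done
from scipy.spatial.transform import Rotation as Ro
def cap(n,f):
    c=calibration(n); im=capture(n); cv2.imwrite(f'pics/{f}.png',cv2.cvtColor(im,cv2.COLOR_RGB2BGR))
    np.savez(f'pics/{f}.npz',**{k:np.array(c[k]) for k in('K','k1','R','t')}); return im
def ray(f,uv):
    c=np.load(f'pics/{f}.npz'); K=c['K'];k1=float(c['k1'])
    d=cv2.undistortPoints(np.array(uv,float).reshape(-1,1,2),K,np.array([k1,0,0,0.]),).reshape(-1,2)
    R=c['R']; o=-R.T@c['t'].ravel(); v=np.c_[d,np.ones(len(d))]@R
    return o,v
def plane(f,uv,z):
    o,v=ray(f,uv); return o+v*((z-o[2])/v[:,2])[:,None]
def proj(f,X):
    c=np.load(f'pics/{f}.npz'); K=c['K']
    return cv2.projectPoints(np.array(X,float).reshape(-1,1,3),cv2.Rodrigues(c['R'])[0],c['t'].ravel(),K,np.array([float(c['k1']),0,0,0]))[0].reshape(-1,2)
def tri(f1,a,f2,b):
    out=[]
    for p,q in zip(a,b):
        o1,v1=ray(f1,[p]);o2,v2=ray(f2,[q]);A=np.c_[v1[0],-v2[0]]
        s=np.linalg.lstsq(A,o2-o1,rcond=None)[0];x=o1+s[0]*v1[0];y=o2+s[1]*v2[0]
        out.append(np.r_[(x+y)/2,np.linalg.norm(x-y)])
    return np.array(out)
def st():
    s=readout.get_obs(); print({k:np.round(s[k],3).tolist() for k in('t','q','position','tcp_rot','ft_force','opening','grip_force')}); return s
E
python3 - <<'E'
from h import *
np.set_printoptions(precision=1,suppress=True)
st()
a=cap('top','top');b=cap('scene','scene')
for n in('top','scene'):
    c=np.load(f'pics/{n}.npz');print(n,c['K'].ravel(),c['k1'],-c['R'].T@c['t'].ravel(),c['R'].ravel().round(2))
E
cd pics; python3 -c "
import cv2
for n in('top','scene'): cv2.imwrite(n+'2.png',cv2.resize(cv2.imread(n+'.png'),(800,600),interpolation=cv2.INTER_CUBIC))"
```

```text
{'t': 0.0, 'q': [-1.444, 0.427, 0.074, 1.607, -0.034, 1.111, -0.067], 'position': [183.752, 649.095, 230.639], 'tcp_rot': [-3.14, 0.0, 2.866], 'ft_force': [-0.594, -0.25, 0.9], 'opening': 0.999, 'grip_force': 0.0}
top [406.    0.  253.4   0.  406.  191.5   0.    0.    1. ] -0.020727569619883413 [455.2  30.8 851.1] [-0.  -1.   0.  -1.   0.  -0.1  0.1 -0.  -1. ]
scene [437.    0.  253.1   0.  437.  188.    0.    0.    1. ] -0.08101570587928278 [1229.4 -429.2  794.9] [ 0.5  0.8 -0.   0.6 -0.4 -0.7 -0.6  0.4 -0.7]
```

View pics/top2.png

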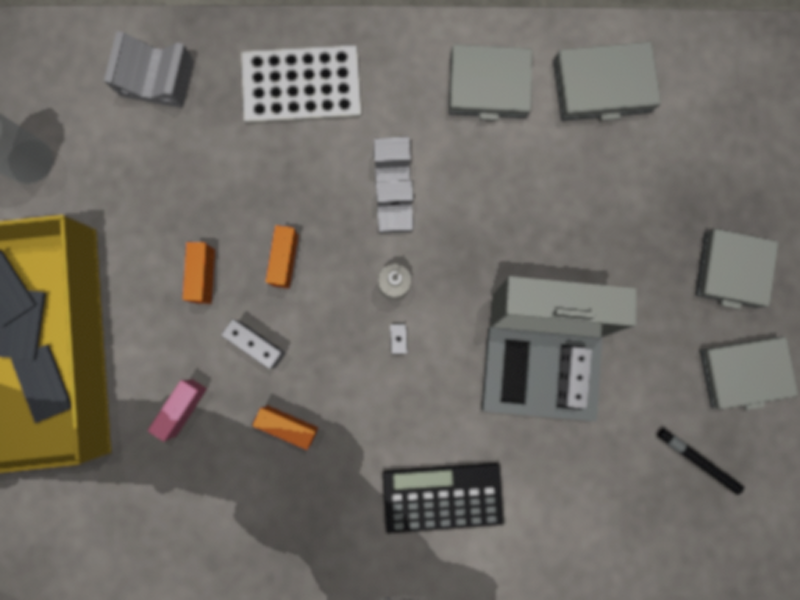

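View pics/scene2.png

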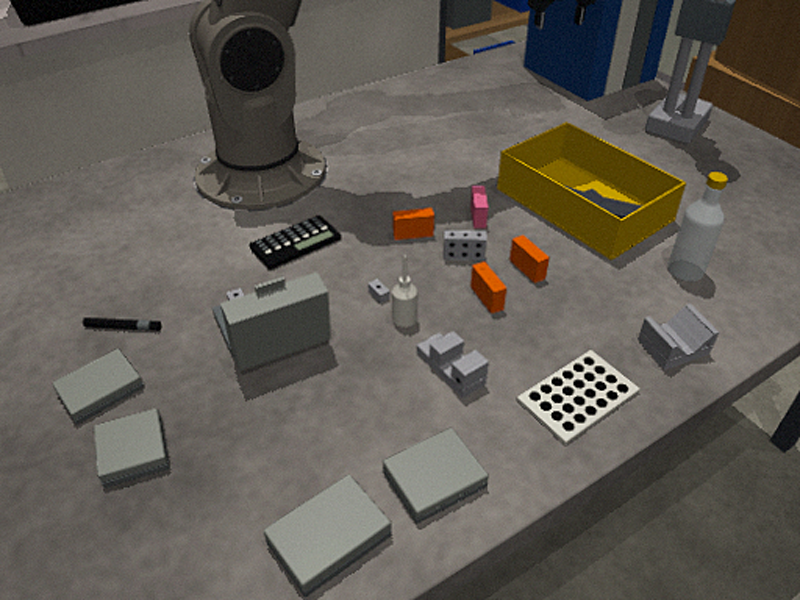

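The top view shows the following (800x600 pixels):
- Bright steel block at (253,343).
- Case at (540,370), with its empty bay at (515,372) and the mate at (578,377).
- Lid raised behind the case, with its tab at (573,312).
- Riser at (398,339), bottle at (395,281), and vise at (393,185).

The block candidates are the orange ones at (197,272), (282,256) and (285,427), the pink one at (177,410), and the steel one at (253,343). Only the steel one fits, because it is bright steel with dark holes. I'll confirm it in a crop.

```bash
python3 - <<'E'
from h import *
np.set_printoptions(precision=1,suppress=True)
t=cv2.imread('pics/top.png');s=cv2.imread('pics/scene.png')
def crop(im,x,y,w,h): return cv2.resize(im[y:y+h,x:x+w],(400,300),interpolation=cv2.INTER_CUBIC)
m=np.vstack([np.hstack([crop(t,130,190,64,48),crop(s,272,132,64,48)]),np.hstack([crop(t,300,170,120,90),crop(s,125,165,100,75)])])
cv2.imwrite('pics/crops.png',m)
hsv=cv2.cvtColor(t,cv2.COLOR_BGR2HSV)
mk=((hsv[...,2]>150)&(hsv[...,1]<40)).astype(np.uint8); mk=cv2.morphologyEx(mk,cv2.MORPH_CLOSE,np.ones((7,7)))
for c in cv2.findContours(mk,0,2)[0]:
    if cv2.contourArea(c)>60:
        r=cv2.minAreaRect(c);print(r, cv2.contourArea(c)); b=cv2.boxPoints(r)
        P=plane('top',b,50);print('  z50',P[:,:2].ravel(),'c',P.mean(0)[:2])
E
```

```text
((282.6342468261719, 310.1478576660156), (14.596519470214844, 62.253536224365234), 86.42366790771484) 491.5
  z50 [ 307.2   18.6  313.1 -102.3  285.3 -103.5  279.6   17. ] c [296.3 -42.5]
((370.43792724609375, 241.24485778808594), (10.54677677154541, 35.95869445800781), 4.763640880584717) 331.0
  z50 [ 393.2 -203.7  463.5 -211.8  461.6 -232.8  391.3 -224.5] c [ 427.4 -218.2]
((254.5, 216.5), (17.0, 9.0), 90.0) 140.0
  z50 [494.7  19.3 494.6   1.6 461.1   1.9 461.3  19.6] c [477.9  10.6]
((159.97799682617188, 219.75401306152344), (36.87215042114258, 11.763670921325684), 34.69515609741211) 392.0
  z50 [484.2 232.4 503.1 219.6 461.5 159.8 442.8 172.7] c [472.9 196.1]
((251.2307586669922, 180.65383911132812), (18.30510711669922, 14.699555397033691), 33.690067291259766) 205.5
  z50 [547.1  39.7 571.5  23.4 551.   -6.8 526.7   9.6] c [549.1  16.5]
((252.4171142578125, 128.4254150390625), (36.10791778564453, 21.917034149169922), 86.98721313476562) 693.0
  z50 [690.7  37.  693.   -7.2 619.  -10.3 616.8  33.6] c [654.9  13.3]
((250.22068786621094, 94.75172424316406), (13.50606632232666, 21.139928817749023), 86.633544921875) 252.0
  z50 [737.1  39.3 739.7  -3.6 711.6  -4.9 709.   37.8] c [724.3  17.2]
((191.97999572753906, 52.63999938964844), (44.54242706298828, 74.55171203613281), 86.8201675415039) 3194.5
  z50 [856.3 214.6 865.2  62.  770.3  57.1 761.8 208. ] c [813.4 135.5]
```

View pics/crops.png

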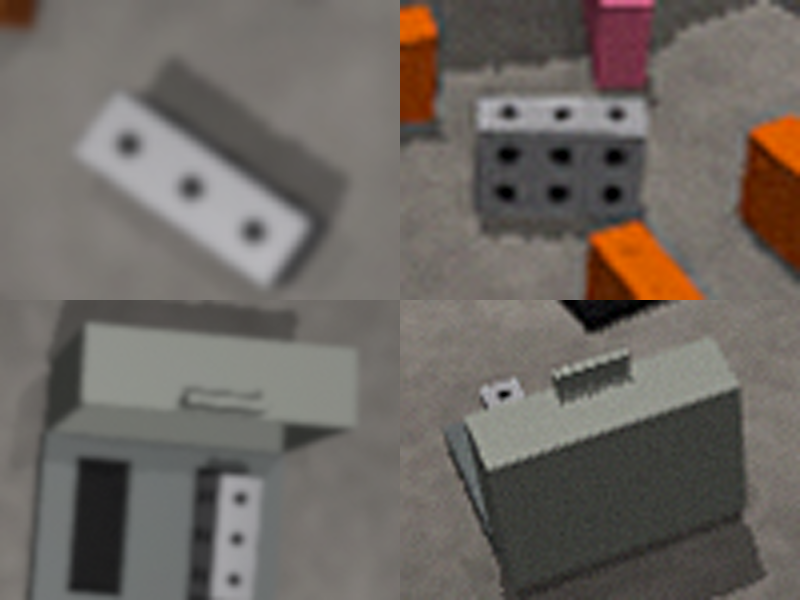

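The crop confirms the single steel block: three holes on top and six on its face, at top px (160,220) and scene px (304,157). The lid tab is at top px ~(367,200) and scene px ~(173,185). Next I'll check heights from two views and plan a wrist look at the case.

```bash
cat >> h.py <<'E'
def plan(p,yaw_deg,base=None):
    "shift/turn in call units from the measured/commanded pose (p0,rot) to tool-down pose"
    s=readout.get_obs(); p0=np.array(s['position']) if base is None else np.array(base[0]); R0=Ro.from_euler('xyz',s['tcp_rot'] if base is None else base[1])
    R1=Ro.from_euler('xyz',[np.pi,0,np.deg2rad(yaw_deg)])
    print('dp',np.round(R0.inv().apply(np.array(p)-p0)/250,4).tolist(),'ang',np.round((R0.inv()*R1).as_rotvec()/2/np.pi,4).tolist())
E
python3 - <<'E'
from h import *
np.set_printoptions(precision=1,suppress=True)
def T(p,x,y,w,h): return [((a+.5)*w/400-.5+x,(b+.5)*h/300-.5+y) for a,b in p]
tb=T([(128,144),(191,187),(255,231)],130,190,64,48)
sb=T([(508-400,112),(562-400,114),(617-400,114)],272,132,64,48)
print(tri('top',tb,'scene',sb)); print(tri('top',tb,'scene',sb[::-1]))
# lid tab outer end ends
tt=T([(186,395),(264,395)],300,170,120,90); tt=T([(186,95),(264,95)],300,170,120,90)
ss=T([(555-400,372-300),(630-400,352-300)],125,165,100,75)
print('tab',tri('top',tt,'scene',ss)); print(tri('top',tt,'scene',ss[::-1]))
# lid top corners: far left/right
tl=T([(85,22),(357,47)],300,170,120,90); sl=T([(85,170),(338,87)],125,165,100,75)
print('lid back top',tri('top',tl,'scene',sl),tri('top',tl,'scene',sl[::-1]))
c=calibration('wrist');R=np.array(c['R']);Rt=Ro.from_euler('xyz',readout.get_obs()['tcp_rot'])
cp=-R.T@np.array(c['t']).ravel();print('wristcam in tool',Rt.inv().apply(cp-readout.get_obs()['position']),(Rt.inv().as_matrix()@R.T),c['K'])
plan([400,150,250],55);plan([380,-140,300],-6.6)
E
```

```text
[[475.  190.6  63.3  48.4]
 [472.8 194.4  52.7   1.8]
 [472.5 195.5  48.8  46.6]]
[[486.6 214.4  53.2   1.2]
 [472.8 194.4  52.7   1.8]
 [459.1 174.4  53.3   1.4]]
tab [[ 498.  -187.9  130.8   41.9]
 [ 512.8 -185.3  161.9   33.5]]
[[ 505.9 -165.4  143.6    0.9]
 [ 504.2 -208.   147.2    5.7]]
lid back top [[ 528.  -193.7   87.1  146.7]
 [ 560.1 -187.5  188.   119.7]] [[ 546.8 -117.7  124.2    3.4]
 [ 532.3 -266.9  125.     3.6]]
wristcam in tool [  79.5    1.2 -142.4] [[ 0.  -1.  -0.3]
 [ 1.   0.   0. ]
 [-0.  -0.3  1. ]] [[309.5   0.  261. ]
 [  0.  309.5 194.8]
 [  0.    0.    1. ]]
dp [-1.3761, -1.6856, -0.0753] ang [-0.0001, 0.0002, 0.3033]
dp [-1.6151, -2.8238, -0.274] ang [-0.0, 0.0003, 0.4744]
```

step_arm --angular '[[0, 0, 0], [0, 0, 0], [0, 0, 0], [0, 0, 0], [0, 0, 0], [0, 0, 0], [0, 0, 0]]' --dp '[[-0.99, -0.63, -0.4], [-0.99, -0.63, -0.4], [-0.99, -0.63, -0.4], [-0.99, -0.63, -0.4], [-0.99, -0.63, -0.4], [-0.99, -0.63, -0.4], [-0.99, -0.63, -0.4]]' --hand '[-1, -1, -1, -1, -1, -1, -1]'

```text
t: 0.8
position: [383.5, 426.2, 333.4]
tcp_rot: [3.14, 0.002, 2.859]
ft_force: [-0.4, 0.2, 0.1]
opening: 1.003
grip_force: 0.0
```

step_arm --angular '[[0, 0, 0], [0, 0, 0], [0, 0, 0], [0, 0, 0], [0, 0, 0], [0, 0, 0]]' --dp '[[-0.53, -0.85, 0], [-0.53, -0.85, 0], [-0.53, -0.85, 0], [-0.53, -0.85, 0], [-0.53, -0.85, 0], [-0.53, -0.85, 0]]' --hand '[-1, -1, -1, -1, -1, -1]'

```text
t: 1.4
position: [450.1, 183.9, 331.6]
tcp_rot: [-3.141, 0.001, 2.858]
ft_force: [0.3, 0.3, 0.1]
opening: 1.002
grip_force: 0.0
```

step_arm --angular '[[0, 0, 0], [0, 0, 0], [0, 0, 0], [0, 0, 0], [0, 0, 0], [0, 0, 0]]' --dp '[[-0.25, -0.89, 0], [-0.25, -0.89, 0], [-0.25, -0.89, 0], [-0.25, -0.89, 0], [-0.25, -0.89, 0], [-0.25, -0.89, 0]]' --hand '[-1, -1, -1, -1, -1, -1]'

```text
t: 2.0
position: [447.8, -45.1, 331.4]
tcp_rot: [3.141, 0.0, 2.86]
ft_force: [-0.1, 0.2, -0.9]
opening: 0.999
grip_force: 0.0
```

step_arm --angular '[[0, 0, -0.026], [0, 0, -0.026], [0, 0, -0.026], [0, 0, -0.026], [0, 0, -0.026]]' --dp '[[0.02, -0.36, 0.1], [0.02, -0.36, 0.1], [0.02, -0.36, 0.1], [0.02, -0.36, 0.1], [0.02, -0.36, 0.1]]' --hand '[-1, -1, -1, -1, -1]'

```text
t: 2.5
position: [419.3, -125.3, 306.4]
tcp_rot: [-3.141, 0.0, 3.03]
ft_force: [0.2, 1.2, -0.5]
opening: 1.0
grip_force: 0.0
```

```bash
python3 -c "
from h import *
cap('wrist','w1')"
```

step_arm --angular '[[0, 0, 0], [0, 0, 0], [0, 0, 0], [0, 0, 0]]' --dp '[[0, -0.4, 0], [0, -0.4, 0], [0, -0.4, 0], [0, -0.4, 0]]' --hand '[-1, -1, -1, -1]'

```text
t: 2.95
position: [408.0, -225.8, 306.3]
tcp_rot: [-3.141, -0.0, 3.028]
ft_force: [0.5, -0.2, 0.1]
opening: 1.001
grip_force: 0.0
```

```bash
python3 -c "
from h import *
cap('wrist','w2'); st()
a=[cv2.resize(cv2.imread(f'pics/w{i}.png'),(400,300)) for i in(1,2)]
m=cv2.imread('pics/w1.png');n=cv2.imread('pics/w2.png')
cv2.imwrite('pics/w12.png',np.vstack([np.hstack(a),np.zeros((10,800,3),np.uint8)]))"
```

```text
{'t': 3.0, 'q': [-0.522, -0.044, 0.883, 1.996, 0.037, 1.174, 1.806], 'position': [408.21, -224.871, 306.288], 'tcp_rot': [-3.141, -0.0, 3.03], 'ft_force': [-0.089, -0.039, -0.694], 'opening': 0.998, 'grip_force': 0.0}
```

View pics/w12.png

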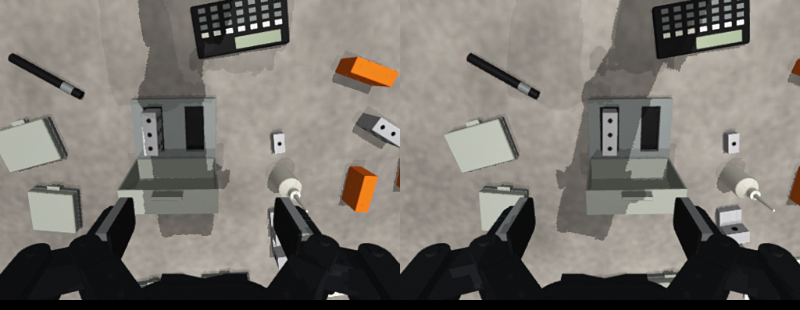

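The wrist views show the case with its empty bay at w1 (249,164) and w2 (320,164). The mate is to its left, and the lid is open on the far side, at the bottom of the picture. I'll extract the bay outline by mask and view enlarged crops.

```bash
python3 - <<'E'
from h import *
np.set_printoptions(precision=1,suppress=True)
rects=[]
for f,g in(('w1',(249,164)),('w2',(320,164))):
    im=cv2.imread(f'pics/{f}.png');v=cv2.cvtColor(im,cv2.COLOR_BGR2GRAY)
    mk=(v<48).astype(np.uint8)
    n,l,s,c=cv2.connectedComponentsWithStats(mk); k=l[g[1],g[0]]
    cn=max(cv2.findContours((l==k).astype(np.uint8),0,2)[0],key=cv2.contourArea)
    r=cv2.minAreaRect(cn);b=cv2.boxPoints(r);print(f,r,b.ravel());rects.append(b)
    for z in(5,18):
        P=plane(f,b,z);print(z,P[:,:2].ravel(),'c',P.mean(0)[:2],'len',np.linalg.norm(P-np.roll(P,1,0),axis=1))
print(tri('w1',rects[0],'w2',rects[1]))
w1=cv2.imread('pics/w1.png');w2=cv2.imread('pics/w2.png')
cv2.imwrite('pics/wc.png',np.hstack([cv2.resize(w1[110:290,140:300],None,fx=2.5,fy=2.5,interpolation=2),cv2.resize(w2[110:290,225:385],None,fx=2.5,fy=2.5,interpolation=2)]))
E
```

```text
w1 ((248.5, 164.0), (56.0, 23.0), 90.0) [237. 136. 260. 136. 260. 192. 237. 192.]
5 [ 393.  -155.3  396.6 -122.8  479.6 -132.2  475.7 -166.5] c [ 436.2 -144.2] len [83.5 32.7 83.5 34.6]
18 [ 391.5 -154.2  395.  -122.6  475.5 -131.7  471.8 -165. ] c [ 433.4 -143.4] len [81.1 31.7 81.  33.6]
w2 ((320.0, 164.0), (22.939422607421875, 54.612667083740234), 1.5074357986450195) [307.8 191.  309.3 136.4 332.2 137.  330.7 191.6]
5 [ 474.6 -161.3  393.6 -153.8  398.1 -121.4  479.4 -127. ] c [ 436.4 -140.9] len [34.6 81.4 32.7 81.6]
18 [ 470.3 -162.9  391.7 -155.6  396.1 -124.1  475.  -129.6] c [ 433.3 -143.1] len [33.6 79.  31.8 79.2]
[[ 394.9 -161.6  177.8   61.6]
 [ 421.9 -126.2 -193.1    0.6]
 [ 397.2 -141.1  180.4   61.3]
 [ 437.3 -152.   130.3    0.5]]
```

View pics/wc.png

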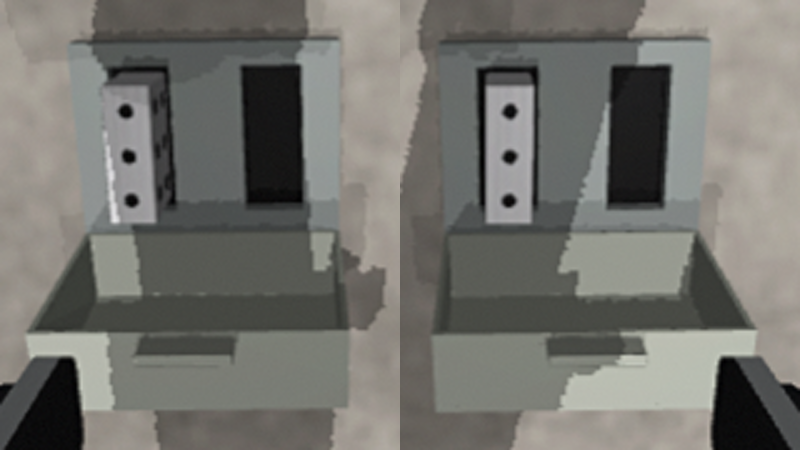

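```bash
python3 - <<'E'
from h import *
np.set_printoptions(precision=1,suppress=True)
g=lambda p,o:[((a+.5)/2.5-.5+o,(b+.5)/2.5-.5+110) for a,b in p]
A={'rimfront':[(70,40),(340,40)],'rimrear':[(91,230),(336,231)],'lidtop_in':[(32,331),(347,329)],'lidback':[(84,410),(347,408)],'tabend':[(134,360),(232,364)],
 'bay':[(242,66),(302,66),(302,208),(245,208)],'mateholes':[(126,111),(129,157),(131,201)]}
B={'rimfront':[(440,40),(710,40)],'rimrear':[(448,231),(694,230)],'lidtop_in':[(433,331),(755,329)],'lidback':[(434,410),(755,408)],'tabend':[(547,361),(645,366)],
 'bay':[(612,65),(671,66),(663,208),(609,207)],'mateholes':[(510,111),(510,157),(510,201)]}
for k in A:
    a=g(A[k],140);b=g([(x-400,y) for x,y in B[k]],225);t=tri('w1',a,'w2',b);print(k,t.ravel())
    d=t[-1 if k=='mateholes' else 1]-t[0]
    print('  yaw of first edge',np.rad2deg(np.arctan2(d[1],d[0])))
    if k in('bay','rimfront'):
        for f,q in(('w1',a),('w2',b)):print('  z18',plane(f,q,18)[:,:2].ravel())
    if k=='mateholes':
        for f,q in(('w1',a),('w2',b)):print('  z55',plane(f,q,55)[:,:2].ravel())
E
```

```text
rimfront [ 367.2 -248.2   12.8    0.1  384.   -99.5   12.6    0.2]
  yaw of first edge 83.57271303094518
  z18 [ 367.  -246.6  383.5  -99.7]
  z18 [ 366.7 -247.8  383.2 -101. ]
rimrear [ 478.5 -258.2   12.9    0.3  494.  -112.7   15.3    0.6]
  yaw of first edge 83.92097845506126
lidtop_in [ 491.8 -261.5  118.     0.4  502.3 -113.   128.2    0.1]
  yaw of first edge 85.94117978615127
lidback [ 590.  -280.8   28.4    0.5  536.6 -116.8  139.5    0.2]
  yaw of first edge 108.02528327139781
tabend [ 501.6 -209.7  139.2    0.2  508.5 -166.1  139.7    0.8]
  yaw of first edge 81.03168555707411
bay [ 391.4 -155.    16.1    0.7  395.6 -122.    14.1    0.1  476.7 -131.1
   18.6    0.1  470.6 -163.3   25.6    0.7]
  yaw of first edge 82.69712981882506
  z18 [ 391.5 -154.9  395.2 -121.9  477.  -131.1  473.3 -164.2]
  z18 [ 390.8 -155.2  395.  -122.8  476.9 -130.9  472.7 -162.3]
mateholes [ 403.3 -214.    54.2    0.2  427.2 -216.6   55.2    0.2  450.3 -219.1
   58.1    0.2]
  yaw of first edge -6.14619478445797
  z55 [ 403.2 -213.8  427.4 -216.6  451.3 -219.9]
  z55 [ 403.  -214.   427.2 -216.6  451.1 -219.1]
```

Both wrist views agree. The bay centre is (434,-143) with yaw -6.3°, and the rim height of about 15 to 18 mm fits. The mate's top is at about 55, and the lid stands at about 1.69 rad. Now to the block.

step_arm --angular '[[0, 0, -0.171], [0, 0, -0.171], [0, 0, -0.171], [0, 0, -0.171], [0, 0, -0.171], [0, 0, -0.171], [0, 0, -0.171], [0, 0, -0.171], [0, 0, -0.171]]' --dp '[[-0.05, 0.87, 0], [-0.05, 0.87, 0], [-0.05, 0.87, 0], [-0.05, 0.87, 0], [-0.05, 0.87, 0], [-0.05, 0.87, 0], [-0.05, 0.87, 0], [-0.05, 0.87, 0], [-0.05, 0.87, 0]]' --hand '[-1, -1, -1, -1, -1, -1, -1, -1, -1]'

```text
t: 3.9
position: [444.4, -10.0, 306.3]
tcp_rot: [3.142, 0.0, -2.181]
ft_force: [-0.1, 0.3, 0.0]
opening: 1.001
grip_force: 0.0
```

```bash
python3 -c "
from h import *
st(); plan([473,195.5,200],235.2)"
```

```text
{'t': 3.9, 'q': [-0.804, -0.079, 0.656, 2.027, 0.052, 1.178, 2.362], 'position': [444.402, -10.022, 306.34], 'tcp_rot': [3.142, 0.0, -2.181], 'ft_force': [-0.091, 0.256, 0.0], 'opening': 1.001, 'grip_force': 0.0}
dp [-0.7393, 0.3773, 0.4254] ang [0.0, 0.0, -0.0004]
```

step_arm --angular '[[0, 0, 0], [0, 0, 0], [0, 0, 0], [0, 0, 0], [0, 0, 0], [0, 0, 0], [0, 0, 0], [0, 0, 0]]' --dp '[[-0.74, 0.377, 0.425], [-0.74, 0.377, 0.425], [-0.74, 0.377, 0.425], [-0.74, 0.377, 0.425], [-0.74, 0.377, 0.425], [-0.74, 0.377, 0.425], [-0.74, 0.377, 0.425], [-0.74, 0.377, 0.425]]' --hand '[-1, -1, -1, -1, -1, -1, -1, -1]'

```text
t: 4.7
position: [473.1, 193.9, 200.4]
tcp_rot: [-3.142, 0.0, -2.182]
ft_force: [-0.2, 0.3, 0.7]
opening: 0.998
grip_force: 0.0
```

```bash
python3 - <<'E'
from h import *
np.set_printoptions(precision=1,suppress=True)
st();cap('wrist','w3');im=cv2.imread('pics/w3.png')
hsv=cv2.cvtColor(im,cv2.COLOR_BGR2HSV)
print(proj('w3',[473,195.5,50]))
mk=((hsv[...,2]>150)&(hsv[...,1]<40)).astype(np.uint8); mk=cv2.morphologyEx(mk,cv2.MORPH_CLOSE,np.ones((9,9)))
o=im.copy()
for c in cv2.findContours(mk,0,2)[0]:
    if cv2.contourArea(c)>300:
        r=cv2.minAreaRect(c);b=cv2.boxPoints(r);P=plane('w3',b,50)
        d=np.linalg.norm(P-np.roll(P,1,0),axis=1);print(r[0],d,P.mean(0)[:2],[np.rad2deg(np.arctan2(*(P[i]-P[i-1])[1::-1])) for i in(0,1)])
        cv2.drawContours(o,[b.astype(int)],0,(0,0,255),1)
cv2.imwrite('pics/w3o.png',o); plan([473,195.5,17],235.2)
E
```

```text
{'t': 4.7, 'q': [-0.961, 0.204, 0.511, 2.025, -0.123, 0.941, 2.145], 'position': [473.092, 193.867, 200.411], 'tcp_rot': [-3.142, 0.0, -2.182], 'ft_force': [-0.168, 0.345, 0.75], 'opening': 0.998, 'grip_force': 0.0}
[[261.4 179.4]]
(333.5, 184.0) [397.  297.9 412.7 441.4] [435.3 274.4] [np.float64(-131.05369652607413), np.float64(145.30290365851113)]
(142.25001525878906, 14.749999046325684) [18.6 35.  18.2 35.5] [473.  20.] [np.float64(-80.65149440485204), np.float64(-176.59621920508357)]
(68.5, 174.5) [382.6 116.4 368.3 168.9] [651.  104.9] [np.float64(-139.84579367204694), np.float64(144.13889543897844)]
dp [-0.0046, 0.0047, 0.7346] ang [-0.0, 0.0001, -0.0007]
```

View pics/w3o.png

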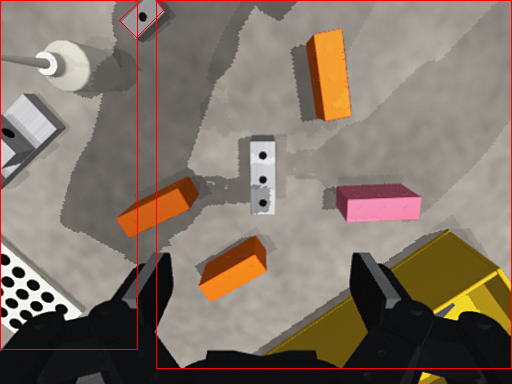

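The wrist view shows the steel block at px (263,179), aligned with the tool. The orange (198,190) and pink (337,200) look-alikes lie just outside the finger sweep, so I'll descend with the fingers partly closed.

```bash
python3 - <<'E'
from h import *
np.set_printoptions(precision=2,suppress=True)
im=cv2.imread('pics/w3.png')[125:225,235:290];g=cv2.cvtColor(im,cv2.COLOR_BGR2GRAY)
h=[]
for y in(155,179,203):
    w=cv2.imread('pics/w3.png',0)[y-8:y+9,263-8:263+9]; m=(w<70).astype(np.uint8);M=cv2.moments(m,True);h.append((255+M['m10']/M['m00'],y-8+M['m01']/M['m00']))
P=plane('w3',h,50);print(h,P);d=P[0]-P[2];c=P.mean(0);a=np.rad2deg(np.arctan2(d[1],d[0]))%360;print(c,a)
plan([c[0],c[1],17],a if 200<a<270 else a+180)
E
```

```text
[(262.36842105263156, 155.07894736842104), (262.42424242424244, 179.42424242424244), (262.3333333333333, 202.55555555555554)] [[458.41 176.32  50.  ]
 [472.16 196.09  50.  ]
 [486.   215.74  50.  ]]
[472.19 196.05  50.  ] 235.01487063703257
dp [-0.0045, 0.0086, 0.7346] ang [-0.0, 0.0001, -0.0002]
```

step_arm --angular '[[0, 0, 0], [0, 0, 0], [0, 0, 0], [0, 0, 0], [0, 0, 0], [0, 0, 0], [0, 0, 0], [0, 0, 0], [0, 0, 0], [0, 0, 0], [0, 0, 0], [0, 0, 0], [0, 0, 0], [0, 0, 0], [0, 0, 0], [0, 0, 0], [0, 0, 0], [0, 0, 0], [0, 0, 0]]' --dp '[[0, 0.009, 0.1], [0, 0.009, 0.2], [0, 0.009, 0.3], [0, 0.009, 0.4], [0, 0.009, 0.5], [0, 0.009, 0.56], [0, 0.009, 0.62], [0, 0.009, 0.67], [0, 0.009, 0.71], [0, 0.009, 0.735], [0, 0.009, 0.735], [0, 0.009, 0.735], [0, 0.009, 0.735], [0, 0.009, 0.735], [0, 0.009, 0.735], [0, 0.009, 0.735], [0, 0.009, 0.735], [0, 0.009, 0.735], [0, 0.009, 0.735]]' --hand '[-0.4, -0.4, -0.4, -0.4, -0.4, -0.4, -0.4, -0.4, -0.4, -0.4, -0.4, 1, 1, 1, 1, 1, 1, 1, 1]'

```text
t: 6.65
position: [471.6, 196.1, 17.0]
tcp_rot: [-3.141, 0.001, -2.18]
ft_force: [-0.9, -1.2, 7.0]
opening: 0.286
grip_force: 59.2
```

step_arm --angular '[[0, 0, 0], [0, 0, 0], [0, 0, 0], [0, 0, 0], [0, 0, 0], [0, 0, 0], [0, 0, 0]]' --dp '[[0, 0, -0.06], [0, 0, -0.2], [0, 0, -0.4], [0, 0, -0.56], [0, 0, -0.68], [0, 0, -0.72], [0, 0, -0.72]]' --hand '[1, 1, 1, 1, 1, 1, 1]'

```text
t: 7.35
position: [471.3, 196.3, 196.9]
tcp_rot: [-3.142, 0.002, -2.179]
ft_force: [-0.3, 0.1, -7.4]
opening: 0.281
grip_force: 60.8
```

```bash
python3 -c "
from h import *
st(); plan([465,20,200],173.7);plan([434,-143,120],173.7)"
```

```text
{'t': 7.35, 'q': [-0.981, 0.208, 0.529, 2.032, -0.132, 0.931, 2.151], 'position': [471.254, 196.286, 196.858], 'tcp_rot': [-3.142, 0.002, -2.179], 'ft_force': [-0.288, 0.148, -7.396], 'opening': 0.281, 'grip_force': 60.829}
dp [0.5929, -0.3825, -0.0137] ang [0.0002, 0.0003, 0.1707]
dp [1.1994, -0.6534, 0.3052] ang [0.0002, 0.0003, 0.1707]
```

step_arm --angular '[[0, 0, 0.02], [0, 0, 0.04], [0, 0, 0.06], [0, 0, 0.08], [0, 0, 0.1], [0, 0, 0.12], [0, 0, 0.14], [0, 0, 0.16], [0, 0, 0.171], [0, 0, 0.171]]' --dp '[[0.05, -0.03, 0], [0.14, -0.09, 0], [0.22, -0.14, 0], [0.3, -0.19, 0], [0.38, -0.24, 0], [0.46, -0.29, 0], [0.53, -0.34, 0], [0.58, -0.37, 0], [0.593, -0.382, 0], [0.593, -0.382, 0]]' --hand '[1, 1, 1, 1, 1, 1, 1, 1, 1, 1]'

```text
t: 8.35
position: [463.7, 18.8, 194.7]
tcp_rot: [-3.14, -0.002, 3.027]
ft_force: [-0.6, 0.3, -6.6]
opening: 0.282
grip_force: 60.6
```

```bash
python3 -c "
from h import *
st(); plan([434,-143,110],173.7)"
```

```text
{'t': 8.35, 'q': [-0.902, 0.142, 0.8, 2.135, -0.127, 0.914, 1.427], 'position': [463.7, 18.815, 194.708], 'tcp_rot': [-3.14, -0.002, 3.027], 'ft_force': [-0.578, 0.309, -6.638], 'opening': 0.282, 'grip_force': 60.587}
dp [0.0431, -0.656, 0.3402] ang [-0.0003, -0.0003, -0.0008]
```

step_arm --angular '[[0, 0, -0.001], [0, 0, -0.001], [0, 0, -0.001], [0, 0, -0.001], [0, 0, -0.001], [0, 0, -0.001], [0, 0, -0.001], [0, 0, -0.001], [0, 0, -0.001]]' --dp '[[0.04, -0.06, 0], [0.043, -0.18, 0], [0.043, -0.32, 0.05], [0.043, -0.46, 0.15], [0.043, -0.58, 0.22], [0.043, -0.64, 0.3], [0.043, -0.656, 0.34], [0.043, -0.656, 0.34], [0.043, -0.656, 0.34]]' --hand '[1, 1, 1, 1, 1, 1, 1, 1, 1]'

```text
t: 9.25
position: [435.2, -141.9, 111.1]
tcp_rot: [-3.141, -0.001, 3.037]
ft_force: [1.4, 0.3, -6.3]
opening: 0.28
grip_force: 60.7
```

```bash
python3 - <<'E'
from h import *
st();cap('wrist','w4');im=cv2.imread('pics/w4.png')
s=readout.get_obs();Rt=Ro.from_euler('xyz',s['tcp_rot'])
# expected block top corners at tool +-37.5, +-12.5, top 33 mm behind TCP ; bay rim corners
top=[s['position']+Rt.apply([a*37.5,b*12.5,-33]) for a in(-1,1) for b in(-1,1)]
bot=[s['position']+Rt.apply([a*37.5,b*12.5,17]) for a in(-1,1) for b in(-1,1)]
Rc=Ro.from_euler('z',-6.3,degrees=True)
rim=[np.array([434,-143,18])+Rc.apply([a*42,b*17,0]) for a in(-1,1) for b in(-1,1)]
o=cv2.resize(im,(800,600))
for L,c in((top,(0,0,255)),(bot,(0,255,255)),(rim,(0,255,0))):
    for p in proj('w4',L): cv2.circle(o,tuple(((p+.5)*800/512).astype(int)),3,c,1)
cv2.imwrite('pics/w4o.png',o); plan([434,-143,23],173.7)
E
```

```text
{'t': 9.25, 'q': [-0.512, 0.314, 0.811, 2.224, -0.343, 0.728, 2.001], 'position': [435.159, -141.891, 111.055], 'tcp_rot': [-3.141, -0.001, 3.037], 'ft_force': [1.371, 0.281, -6.342], 'opening': 0.28, 'grip_force': 60.72}
dp [0.0058, -0.006, 0.3538] ang [-0.0, -0.0, 0.0008]
```

View pics/w4o.png

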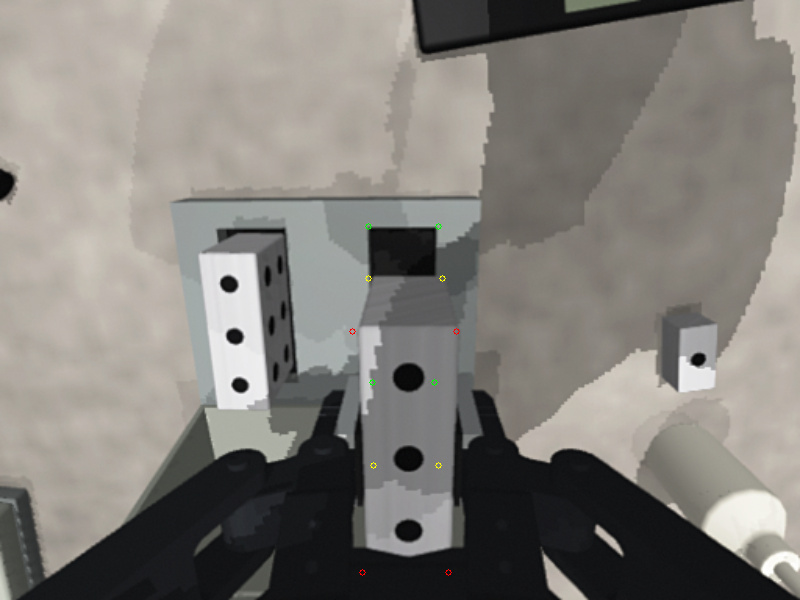

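The block hangs straight over the bay. The predicted rim corners, green at (369,227) and (437,227), match the picture, and the block bottom edge is centred at (404,279). Now I'll lower it.

step_arm --angular '[[0, 0, 0.001], [0, 0, 0.001], [0, 0, 0.001], [0, 0, 0.001], [0, 0, 0.001], [0, 0, 0.001], [0, 0, 0.001], [0, 0, 0.001], [0, 0, 0.001], [0, 0, 0.001], [0, 0, 0.001]]' --dp '[[0.005, -0.006, 0.05], [0.005, -0.006, 0.12], [0.005, -0.006, 0.19], [0.005, -0.006, 0.24], [0.005, -0.006, 0.27], [0.005, -0.006, 0.29], [0.005, -0.006, 0.31], [0.005, -0.006, 0.325], [0.005, -0.006, 0.335], [0.005, -0.006, 0.345], [0.005, -0.006, 0.345]]' --hand '[1, 1, 1, 1, 1, 1, 1, 1, 1, 1, 1]'

```text
t: 10.4
position: [434.2, -143.5, 24.9]
tcp_rot: [-3.142, -0.0, 3.029]
ft_force: [-1.1, -0.0, -6.8]
opening: 0.283
grip_force: 60.9
```

step_arm --angular '[[0, 0, 0], [0, 0, 0], [0, 0, 0], [0, 0, 0]]' --dp '[[0, 0, 0.004], [0, 0, 0.007], [0, 0, 0.01], [0, 0, 0.01]]' --hand '[1, 1, 1, 1]'

```text
t: 10.8
position: [434.2, -143.5, 22.5]
tcp_rot: [-3.142, -0.0, 3.029]
ft_force: [0.1, 1.0, -6.5]
opening: 0.286
grip_force: 60.9
```

Now I'll go the last few tenths of a millimetre, release gently and rise.

step_arm --angular '[[0, 0, 0], [0, 0, 0], [0, 0, 0], [0, 0, 0], [0, 0, 0], [0, 0, 0], [0, 0, 0], [0, 0, 0], [0, 0, 0], [0, 0, 0], [0, 0, 0], [0, 0, 0], [0, 0, 0], [0, 0, 0], [0, 0, 0]]' --dp '[[0, 0, 0.002], [0, 0, 0.002], [0, 0, 0.002], [0, 0, 0.002], [0, 0, 0.002], [0, 0, 0.002], [0, 0, -0.02], [0, 0, -0.08], [0, 0, -0.18], [0, 0, -0.32], [0, 0, -0.48], [0, 0, -0.64], [0, 0, -0.72], [0, 0, -0.72], [0, 0, -0.72]]' --hand '[1, 1, 0, 0, 0, 0, 0, 0, 0, 0, 0, 0, 0, 0, 0]'

```text
t: 12.3
position: [434.3, -143.0, 202.7]
tcp_rot: [3.14, 0.001, 3.03]
ft_force: [-0.8, 0.9, 1.1]
opening: 0.501
grip_force: 0.0
```

```bash
python3 - <<'E'
from h import *
np.set_printoptions(precision=1,suppress=True)
st();cap('wrist','w5');cap('top','top5');im=cv2.imread('pics/w5.png')
Rc=Ro.from_euler('z',-6.3,degrees=True)
top=[np.array([434,-143,55])+Rc.apply([a*37.5,b*12.5,0]) for a in(-1,1) for b in(-1,1)]
o=cv2.resize(im,(800,600))
for p in proj('w5',top): cv2.circle(o,tuple(((p+.5)*800/512).astype(int)),3,(0,0,255),1)
cv2.imwrite('pics/w5o.png',o)
E
```

```text
{'t': 12.3, 'q': [-0.692, 0.123, 0.956, 2.146, -0.127, 0.928, 1.796], 'position': [434.271, -143.046, 202.721], 'tcp_rot': [3.14, 0.001, 3.03], 'ft_force': [-0.768, 0.942, 1.069], 'opening': 0.501, 'grip_force': 0.0}
```

View pics/w5o.png

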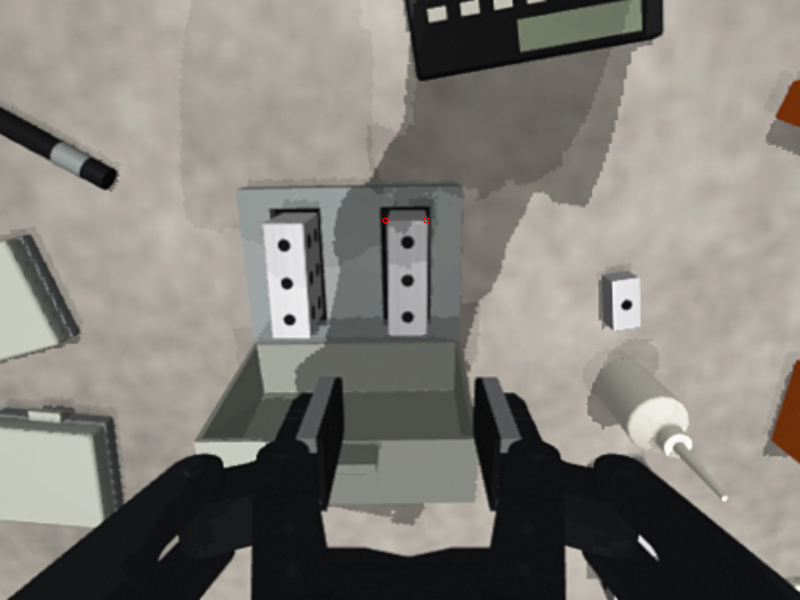

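The block stands squarely in its bay: its corners match the predicted circles at (385,220), (427,220), (387,337) and (427,337), and the mate is unmoved. Next I'll close the lid by bringing shut fingertips down behind it and pushing its outer face along an arc.

step_arm --angular '[[0, 0, 0], [0, 0, 0], [0, 0, 0], [0, 0, 0], [0, 0, 0], [0, 0, 0], [0, 0, 0], [0, 0, 0], [0, 0, 0], [0, 0, 0]]' --dp '[[-0.12, -0.03, 0], [-0.3, -0.08, 0], [-0.46, -0.12, 0], [-0.56, -0.149, 0], [-0.564, -0.149, 0.02], [-0.564, -0.149, 0.12], [-0.564, -0.149, 0.25], [-0.564, -0.149, 0.35], [-0.564, -0.149, 0.4], [-0.564, -0.149, 0.4]]' --hand '[1, 1, 1, 1, 1, 1, 1, 1, 1, 1]'

```text
t: 13.4
position: [568.6, -196.3, 100.6]
tcp_rot: [-3.141, -0.004, 3.028]
ft_force: [-0.2, -0.1, -0.2]
opening: 0.001
grip_force: 0.0
```

```bash
python3 - <<'E'
from h import *
s=st();p=np.array(s['position']);R=Ro.from_euler('xyz',s['tcp_rot'])
ex=Ro.from_euler('z',-6.3,degrees=True).apply([1,0,0]);H=np.array([484.6,-186.1,18])
for d in(97,90,80,70,60,50,40,30,20,12,6,0):
    th=np.deg2rad(d);X=-95*np.cos(th)+44*np.sin(th)+11;Z=95*np.sin(th)+44*np.cos(th)
    print(d,np.round(R.inv().apply(H+X*ex+[0,0,Z]-p)/250,3))
E
```

```text
{'t': 13.4, 'q': [-0.34, 0.575, 0.762, 1.915, -0.516, 0.862, 2.149], 'position': [568.564, -196.259, 100.647], 'tcp_rot': [-3.141, -0.004, 3.028], 'ft_force': [-0.231, -0.141, -0.222], 'opening': 0.001, 'grip_force': 0.0}
97 [ 0.073  0.003 -0.025]
90 [ 0.118  0.003 -0.049]
80 [ 0.187  0.003 -0.073]
70 [ 0.259  0.003 -0.086]
60 [ 0.332  0.002 -0.085]
50 [ 0.404  0.002 -0.072]
40 [ 0.472  0.002 -0.047]
30 [ 0.535  0.002 -0.01 ]
20 [0.591 0.002 0.037]
12 [0.629 0.002 0.082]
6 [0.653 0.001 0.118]
0 [0.674 0.001 0.157]
```

step_arm --angular '[[0, 0, 0], [0, 0, 0], [0, 0, 0], [0, 0, 0], [0, 0, 0], [0, 0, 0], [0, 0, 0], [0, 0, 0], [0, 0, 0], [0, 0, 0], [0, 0, 0], [0, 0, 0], [0, 0, 0], [0, 0, 0], [0, 0, 0], [0, 0, 0]]' --dp '[[0.03, 0.003, -0.01], [0.055, 0.003, -0.02], [0.073, 0.003, -0.025], [0.096, 0.003, -0.037], [0.118, 0.003, -0.049], [0.14, 0.003, -0.058], [0.163, 0.003, -0.066], [0.187, 0.003, -0.073], [0.21, 0.003, -0.078], [0.235, 0.003, -0.083], [0.259, 0.003, -0.086], [0.283, 0.003, -0.087], [0.308, 0.003, -0.087], [0.332, 0.003, -0.085], [0.332, 0.003, -0.085], [0.332, 0.003, -0.085]]' --hand '[1, 1, 1, 1, 1, 1, 1, 1, 1, 1, 1, 1, 1, 1, 1, 1]'

```text
t: 15.0
position: [487.4, -185.8, 123.6]
tcp_rot: [3.141, -0.001, 3.029]
ft_force: [-0.1, 0.3, 0.1]
opening: 0.001
grip_force: 0.0
```

```bash
python3 - <<'E'
from h import *
st();cap('wrist','w6');cap('scene','s6')
a=cv2.resize(cv2.imread('pics/w6.png'),(400,300));b=cv2.resize(cv2.imread('pics/s6.png')[110:260,100:300],(400,300))
cv2.imwrite('pics/c6.png',np.hstack([a,b]))
E
```

```text
{'t': 15.0, 'q': [-0.431, 0.421, 0.841, 2.082, -0.431, 0.818, 2.128], 'position': [487.357, -185.839, 123.588], 'tcp_rot': [3.141, -0.001, 3.029], 'ft_force': [-0.084, 0.345, 0.064], 'opening': 0.001, 'grip_force': 0.0}
```

View pics/c6.png

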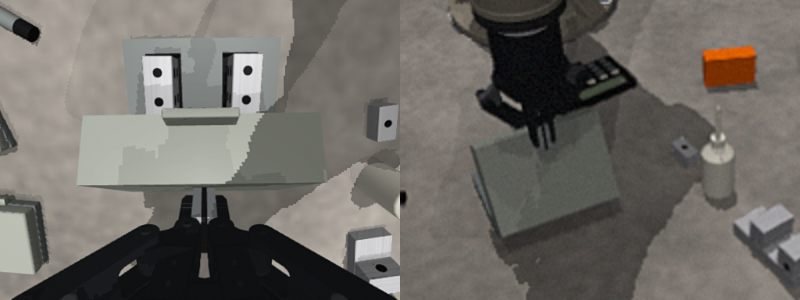

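The lid is following: it is now at about 60° with the fingertips on its outer face, and both blocks stand in their bays. I'll continue.

step_arm --angular '[[0, 0, 0], [0, 0, 0], [0, 0, 0], [0, 0, 0], [0, 0, 0], [0, 0, 0], [0, 0, 0], [0, 0, 0], [0, 0, 0], [0, 0, 0], [0, 0, 0], [0, 0, 0], [0, 0, 0], [0, 0, 0], [0, 0, 0], [0, 0, 0], [0, 0, 0], [0, 0, 0]]' --dp '[[0.036, 0, 0.005], [0.072, 0, 0.013], [0.106, 0, 0.025], [0.14, 0, 0.038], [0.172, 0, 0.055], [0.203, 0, 0.075], [0.231, 0, 0.098], [0.259, 0, 0.122], [0.278, 0, 0.144], [0.297, 0, 0.167], [0.309, 0, 0.185], [0.321, 0, 0.203], [0.328, 0, 0.215], [0.335, 0, 0.225], [0.34, 0, 0.235], [0.342, 0, 0.24], [0.342, 0, 0.242], [0.342, 0, 0.242]]' --hand '[1, 1, 1, 1, 1, 1, 1, 1, 1, 1, 1, 1, 1, 1, 1, 1, 1, 1]'

```text
t: 16.9
position: [402.9, -176.6, 63.3]
tcp_rot: [-3.142, 0.0, 3.029]
ft_force: [0.5, 0.4, 1.2]
opening: 0.003
grip_force: 0.0
```

step_arm --angular '[[0, 0, 0], [0, 0, 0], [0, 0, 0], [0, 0, 0]]' --dp '[[0, 0, 0.003], [0, 0, 0.006], [0, 0, 0.008], [0, 0, 0.008]]' --hand '[1, 1, 1, 1]'

```text
t: 17.3
position: [402.9, -176.6, 61.8]
tcp_rot: [3.141, 0.0, 3.029]
ft_force: [-6.4, 3.5, 24.2]
opening: -0.0
grip_force: 12.6
```

step_arm --angular '[[0, 0, 0], [0, 0, 0], [0, 0, 0]]' --dp '[[0, 0, 0.002], [0, 0, 0.003], [0, 0, 0.003]]' --hand '[1, 1, 1]'

```text
t: 17.6
position: [402.9, -176.7, 61.5]
tcp_rot: [3.14, 0.0, 3.029]
ft_force: [-12.4, 4.8, 48.7]
opening: 0.001
grip_force: 24.2
```

step_arm --angular '[[0, 0, 0], [0, 0, 0], [0, 0, 0], [0, 0, 0], [0, 0, 0], [0, 0, 0], [0, 0, 0], [0, 0, 0]]' --dp '[[0, 0, -0.03], [0, 0, -0.1], [0, 0, -0.25], [0, 0, -0.45], [0.0, 0.0, -0.65], [0, 0, -0.8], [0, 0, -0.8], [0, 0, -0.8]]' --hand '[1, 1, 1, 1, 1, 1, 1, 1]'

```text
t: 18.4
position: [403.5, -176.0, 261.3]
tcp_rot: [3.138, 0.003, 3.031]
ft_force: [0.4, 0.2, -1.5]
opening: 0.001
grip_force: 0.0
```

```bash
python3 - <<'E'
from h import *
st();cap('wrist','w7');cap('scene','s7')
ex=Ro.from_euler('z',-6.3,degrees=True);C=np.array([429.9,-180,0])
P=[C+ex.apply([-55,y,62]) for y in(-75,75)]+[C+ex.apply([-71,y,26]) for y in(-22,22)]+[C+ex.apply([55,y,62]) for y in(-75,75)]
o=[]
for f in('w7','s7'):
    im=cv2.imread(f'pics/{f}.png'); 
    for p in proj(f,P): cv2.circle(im,tuple(p.round().astype(int)),2,(0,0,255),1)
    o.append(im)
cv2.imwrite('pics/c7.png',np.hstack([cv2.resize(o[0],(400,300)),cv2.resize(o[1][110:260,100:300],(400,300))]))
E
```

```text
{'t': 18.4, 'q': [-0.84, -0.105, 1.076, 2.111, 0.101, 1.08, 1.646], 'position': [403.476, -175.961, 261.302], 'tcp_rot': [3.138, 0.003, 3.031], 'ft_force': [0.418, 0.158, -1.466], 'opening': 0.001, 'grip_force': 0.0}
```

View pics/c7.png

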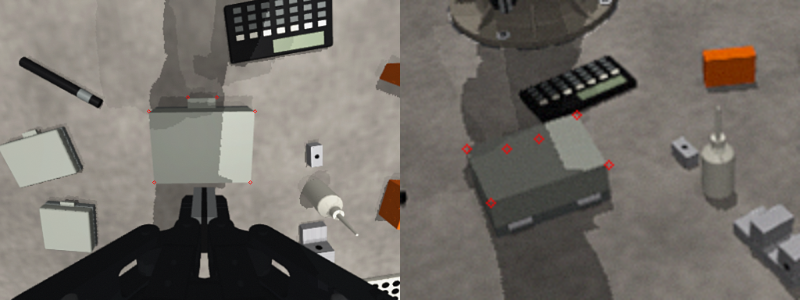

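The lid is shut: its top corners match the predicted circles at z 62, and the push met a hard stop. The bystanders are where they were.

```bash
python3 -c "
from h import *
print(job_done())"
```

```text
the job is handed in; nothing more can be done
None
```

The steel block stands upright in the empty bay beside its mate, the lid is fully shut, and the job was handed in at about 18.5 s with the robot touching nothing.

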